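# Hold the self-closing purge valve open at its index

### The arm

A 6-joint arm with a two-finger parallel gripper is mounted at the origin on a cart in front of the work surface, level with it; the furniture and walls round the work are solid. World frame = base frame: x ahead of the robot, y to its left, z up, the work surface at z = 0. Lengths are in m, angles in rad, forces in N, time in s.
With the tool pointing down it reaches from about 0.375 to 0.975 m from the base axis. Payload 3.8 kg.
Tool frame: the origin (TCP) lies midway between the tips of the shut fingers; the grasp point (between the pads) lies 19 mm behind it; z points along the fingers, y is the line along which they close (so a half turn about z gives the same grasp; the last joint's range is limited). The gripper opens to 85 mm and grips with 20 to 120 N. Pads are 22 mm wide; open, the fingers measure 114 mm over their backs; the gripper's body (76 mm by 85 mm) begins 54 mm behind the grasp point. The pads swing forward as they close: fully open they stand 13 mm farther back than shut.
Start: joints at [-1.189, 0.264, 1.604, -0, 1.274, -0.037], TCP at [0.274, -0.617, 0.231] pointing down, gripper open.
Joint ranges: [-2.63, 2.63], [-0.94, 2.18], [0.31, 2.57], [-1.31, 4.45], [0, 2.66], [-2.55, 2.55]. Speed limits (rad/s): [2.57, 2.57, 3.14, 3.14, 3.14, 3.14].

### API

Orientations are given as a rotation vector (axis times angle).
In Python, from workcell import bot gives the robot as it stands.
- The arm moves only by the tool step_arm, never from a script. Its argument "motion" is a list of rows, each a list of 5 numbers: the finger opening in cm, from 0 to 8.54, then the shift along the tool's x, y, z in cm, then the turn about the tool's z in degrees. In form: [[claw, dx, dy, dz, twist], ...]. A call has 1 to 20 rows; each row is the pose to reach, as a shift and turn from the pose commanded when the call began, along the tool's axes at that moment; what a row does not reach only later rows make up. A row lasts 1/10 s, in which the tool goes at most 50 mm and 8.59 degrees, less where a joint would pass 70% of its speed; a pose out of reach is approached as far as the arm can. A call with a gripper value outside its range is refused whole. The fingers move at their own pace and stop on an object; "force" is the grip in N (left out, the last holds). Time passes only in rows, so rows that repeat a pose let the fingers close. It gives the time, the measured TCP pose, the force, the opening and the grip force at its end, in the units of the state.
- bot.read_state(): the state, without advancing time (a new reading comes with each control period).
- bot.read_camera(name): name is "scene" or "top"; returns (picture, depth): 400x640x3 uint8, red, green, blue; 400x640 float32, m along the optical axis (not along the pixel's ray), 0 where there is no reading.
- bot.calibration(name): a dict with "mtx" (3x3 intrinsics, pixels), "k1" (the pictures are not rectified: a ray, as slopes to the right and down, at radius r is drawn at 1 + k1 r^2 times it, then the intrinsics apply), "origin" and "orientation" of the camera in the world. Camera axes: x right, y up, looking along -z (the intrinsics and any distortion apply to the point x, -y, -z); pixel columns grow to the right and rows downward; lengths in m; the calibration is good to about 2 mm. A picture is of the moment at which its call begins. calibration takes no time and is no camera call.
- bot.finish_job(): hands the job in; it is judged then, once.
The state is a dict: "time": time; "q": joint angles; "joint_vel": joint speeds; "joint_torque": joint torques, N m; "tool_pos": TCP position; "tcp_rot": TCP orientation; "wrist_force": force on the tool from outside, world axes, zero at the start; "torque": the same for the moment, N m; "width": opening from 0.0 (shut) to 1.0 (fully open); "grip_force": force on a finger pad.
Only numpy, scipy, OpenCV 4.12 (cv2) and the standard library are available. Lean on these libraries where they do the work, as an engineer would, in place of code of your own. Each camera call takes 0.05 s, during which the arm holds its last target. There are 200 camera calls.

### The job

The egg in the small clear chamber is to be flushed with gas through the self-closing valve in front of it. Take the loose lever handle lying on the bench, fit its square hole fully down over the valve's square stem while the valve is still shut (any of the four ways round will do), then pull the lever counter-clockwise, seen from above, against the spring until the pointer on the stem stands at the clip on the dial's rim, without swinging past the clip. Finish while still gripping the lever and keeping the pointer there, because the valve shuts as soon as it is let go; leave the other loose things on the bench alone.

Things in the scene. Friction and masses are not known exactly. Their poses are not given: they have to be found in the camera images.
- handle: Loose lever handle, 0.16 to 0.26 kg, lying flat. Steel boss 32 x 32 x 22 mm tall with a 17.5 mm square hole right through, parallel to its sides; flat steel arm, x = 16 to 80 mm, 14 mm wide, 6 to 18 mm above the underside; black grip, x = 80 to 130 mm, 18 mm wide, 0 to 20 mm above it. Origin: centre of the boss's underside; z up the hole, x along the arm. Balances at x = 50 mm.
- station: Flushing station, fixed: base plate 255 x 200 mm, 13 mm high; brass valve at its front, white lying canister (top 70 mm above the bench) on its right, clear chamber with an egg (top 77 mm) behind. Origin: on the bench under the valve stem's axis; x points to the chamber, z up. Dial plate round the stem: radius 56 mm, top at 75 mm. Only the stem, its pointer and the clip rise above 77 mm.
- stem_seat (a point): On the stem's axis, 85 mm above the bench: centre of the shoulder where the boss's underside rests when fully fitted. Above it the square: 16 mm wide, straight for 18 mm, then tapering to 9 mm at its end 24 mm up. The point's x and y turn with the stem and lie parallel to the square's sides; with the valve shut they are the station's x and y.
- stem (a joint): Turn of the valve stem in rad: 0 shut, growing as it opens (counter-clockwise seen from above), stop at 1.8. A spring always pulls it shut: about 0.11 Nm at 0, rising by 0.18 Nm per rad. The handle has about 0.1 rad of play either way on the square before it takes the stem along.
- pointer_tip (a point): Tip of the flat pointer fixed to the stem, 50 mm from the stem axis, 80 mm above the bench; with the valve shut it points at 135 degrees from the station's x axis (a diagonal of the square, toward the left front).
- index_mark (a point): The point where the pointer tip stands when it is exactly at the index clip: same radius and height as the pointer tip, at the inner end of the clip, in the middle of its width.
- index: The index clip, a small brass saddle 8 mm wide with a thumb screw, clamped on the dial's rim 0.7 to 1.3 rad counter-clockwise of the shut pointer (stiff; not to be moved). Origin on the stem axis at shoulder height; x points from the axis to the clip, z up.
- petri_0: Closed petri dish, 61 mm across, 15 mm tall, right of the station; leave it alone. Origin: centre of its underside.
- petri_2: Another such petri dish farther right; leave it alone. Origin: centre of its underside.
- timer: White bench timer, 66 x 66 x 20 mm, right front; leave it alone. Origin: centre of its underside.
- stopper: Black rubber stopper, 27 mm across, 24 mm tall, in front; leave it alone. Origin: centre of its underside.
- vial: Glass vial, 23 mm across, 62 mm tall, left of the chamber; leave it alone. Origin: centre of its underside.

How it is judged:
On the way:
1. the handle is fitted fully down on the square stem, the valve still shut (horizontal distance between handle and stem_seat below 0.004 m and z of handle in the frame of stem_seat below 0.004 m and angle between handle's own z axis and vertical below 0.1 rad and (angle between the x axis of handle and the x axis of stem_seat, either way round below 0.2 rad or angle between the x axis of handle and the y axis of stem_seat, either way round below 0.2 rad) and value of joint stem below 0.3 rad), for 0.2 s.
At the end, for the whole second after the job is handed in: The handle is still seated on the stem (its underside within 4 mm of the shoulder and of the axis, upright within 0.1 rad, square with the stem within 0.2 rad), gripped by the fingers (over 1 N), and the pointer tip stands still within 5 mm to either side of the clip's middle (horizontal distance between handle and stem_seat below 0.004 m and z of handle in the frame of stem_seat below 0.004 m and angle between handle's own z axis and vertical below 0.1 rad and (angle between the x axis of handle and the x axis of stem_seat, either way round below 0.2 rad or angle between the x axis of handle and the y axis of stem_seat, either way round below 0.2 rad) and y of pointer_tip in the frame of index between -0.005 and 0.005 m and value of joint stem above 0.5 rad and velocity of joint stem between -0.1 and 0.1 rad/s and contact force between the fingers and handle above 1 N); the arm keeps its last pose, push and grip.
It fails at once if the pointer swings past the clip (more than 12 mm beyond its middle) (y of pointer_tip in the frame of index above 0.012 m).
It fails at once if the clip on the dial is shifted (distance of index_mark from where it was at the start of the episode above 0.004 m).
It fails at once if another loose thing on the bench is pushed away or knocked over (distance of any of petri_0, petri_2, timer, stopper, vial from where it was at the start of the episode above 0.03 m or angle between any of petri_0, petri_2, timer, stopper, vial's own z axis and vertical above 0.5 rad).
It also fails if it takes over 48 s, if anything falls off the work surface, if the arm or the gripper's body presses on something with over 40 N, if the wrist force passes 120 N, or if a joint passes its speed limit or range.

## Working session

There is one attempt and no reset: what is moved stays moved. The work goes in short steps, Python scripts to look and compute and a tool call to move; the robot and the scene stay as the last step left them, time stands still between calls to the robot, and variables do not carry over. Pictures are saved under pics/ and viewed, at most 10 in all, crops included, and the job is handed in when it is done.

Besides the shell and the picture viewer there is one more tool, called as name(argument=value, ...), one argument or row to a line, values as JSON. step_arm: Moves the arm, as the interface text tells. Its arguments: {"type":"object","properties":{"motion":{"type":"array","items":{"type":"array","items":{"type":"number"}}},"force":{"type":"number"}},"required":["motion"]}

```bash
mkdir -p pics; cat > h.py <<'E'
import numpy as np, cv2
from scipy.spatial.transform import Rotation as R
from workcell import bot
def cal(n):
    c=bot.calibration(n); o=np.array(c["orientation"],float)
    M=R.from_rotvec(o).as_matrix() if o.size==3 else o.reshape(3,3)
    return np.array(c["mtx"]),c["k1"],np.array(c["origin"]),M
def rays(n,px):
    K,k1,o,M=cal(n); px=np.atleast_2d(np.array(px,float))
    d=np.array([k1,0,0,0.]) 
    u=cv2.undistortPoints(px[:,None],K,np.array([k1,0,0,0,0.]),None,None)[:,0] if k1 else (px-K[:2,2])/K[[0,1],[0,1]]
    return o,np.c_[u[:,0],-u[:,1],-np.ones(len(u))]@M.T
def plane(n,px,z):
    o,d=rays(n,px); return o+d*((z-o[2])/d[:,2])[:,None]
def proj(n,P):
    K,k1,o,M=cal(n); p=(np.atleast_2d(P)-o)@M; x=p[:,0]/-p[:,2]; y=-p[:,1]/-p[:,2]; f=1+k1*(x*x+y*y)
    return np.c_[K[0,0]*x*f+K[0,2],K[1,1]*y*f+K[1,2]]
def cloud(n,dep):
    v,u=np.mgrid[:400,:640]; o,d=rays(n,np.c_[u.ravel(),v.ravel()])
    return (o+d*dep.reshape(-1,1)).reshape(400,640,3)
def snap(tag):
    for n in("scene","top"):
        a,d=bot.read_camera(n); np.savez(f"pics/{n}_{tag}.npz",a=a,d=d); cv2.imwrite(f"pics/{n}_{tag}.png",a[...,::-1])
def load(n,tag):
    f=np.load(f"pics/{n}_{tag}.npz"); return f["a"],f["d"]
E
python3 - <<'E'
from h import *
snap("0")
for n in("scene","top"): print(bot.calibration(n))
print(bot.read_state())
E
```

```text
{'mtx': array([[475.24204938,   0.        , 323.04907508],
       [  0.        , 475.24204938, 200.0041485 ],
       [  0.        ,   0.        ,   1.        ]]), 'k1': 0.03949370134395832, 'origin': array([-0.01812998,  0.46836733,  0.87119835]), 'orientation': array([ 0.35705067, -0.80691684, -2.1365899 ])}
{'mtx': array([[479.42448214,   0.        , 316.80656024],
       [  0.        , 479.42448214, 198.4537916 ],
       [  0.        ,   0.        ,   1.        ]]), 'k1': -0.113136675811718, 'origin': array([0.34503186, 0.01532581, 1.16001746]), 'orientation': array([ 0.14764718, -0.11736492, -1.56278393])}
{'time': 0.1, 'q': array([-1.18891661e+00,  2.64692154e-01,  1.60526938e+00,  1.48686438e-05,
        1.27374815e+00, -3.69226949e-02]), 'joint_vel': array([ 0.00079435, -0.00207403, -0.00322993, -0.00194626, -0.00019497,
        0.00106531]), 'joint_torque': array([ 5.86460264e-04, -5.16706824e+01, -3.68590450e+01, -5.54731480e-05,
        6.27710469e-03, -1.32387635e-05]), 'tool_pos': array([ 0.2742307 , -0.61602642,  0.23005965]), 'tcp_rot': array([-3.07092527e+00, -6.52615366e-01,  5.48365122e-04]), 'wrist_force': array([ 0.00205631, -0.32857657,  0.63170193]), 'torque': array([ 0.00853954,  0.04350064, -0.01477144]), 'grip_force': 0.0, 'width': 1.0001065920189927}
```

View pics/top_0.png

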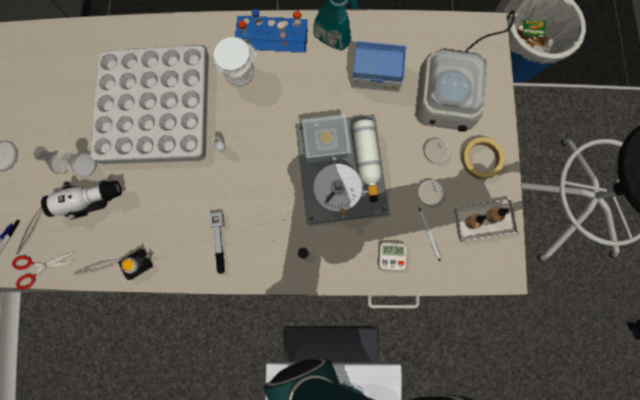

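View pics/scene_0.png

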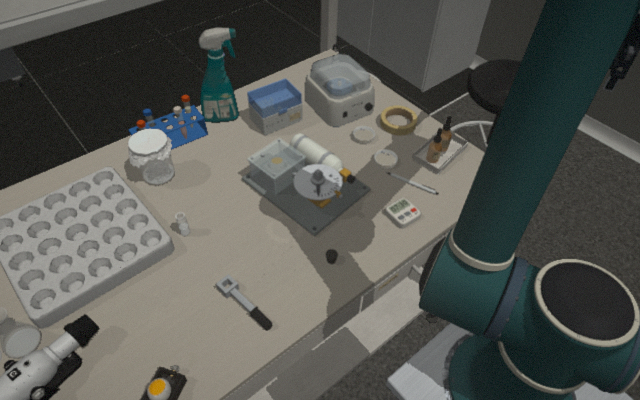

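The top view shows the handle with its boss at about (217,217) and grip end at (220,270). The dial is centred at about (338,187), the stopper is at (303,252), and the vial at (219,143). Next I'll enlarge the dial and the handle.

```bash
python3 - <<'E'
from h import *
a,d=load("top","0"); s,ds=load("scene","0")
c1=cv2.resize(a[155:225,295:395],None,fx=4,fy=4,interpolation=cv2.INTER_CUBIC)
c2=cv2.resize(a[205:275,195:245],None,fx=4,fy=4,interpolation=cv2.INTER_CUBIC)
c3=cv2.resize(s[150:220,285:385],None,fx=4,fy=4,interpolation=cv2.INTER_CUBIC)
c4=cv2.resize(s[265:335,205:285],None,fx=4,fy=4,interpolation=cv2.INTER_CUBIC)
top=np.hstack([c1,c2]); bot_=np.hstack([c3,c4]); w=max(top.shape[1],bot_.shape[1])
P=lambda x:np.pad(x,((0,0),(0,w-x.shape[1]),(0,0)))
im=np.vstack([P(top),P(bot_)]); im=np.clip(im.astype(float)*1.4,0,255).astype(np.uint8)
cv2.imwrite("pics/c0.png",im[...,::-1]); print(im.shape)
C=cloud("top",d); print("bench",C[240,250],C[187,330],C[217,217],C[262,220])
# dial fit: bright grey pts at height 75 mm
m=(abs(C[...,2]-.075)<.006)&(d>0); m[:, :295]=0;m[:,395:]=0;m[:150]=0;m[230:]=0
n,l,st,ce=cv2.connectedComponentsWithStats(m.astype(np.uint8)); print(st,ce)
# handle: above bench
m=(C[...,2]>.008)&(d>0); q=np.zeros_like(m);q[200:280,195:245]=m[200:280,195:245]
ys,xs=np.nonzero(q); print(len(xs),cv2.minAreaRect(np.c_[xs,ys].astype(np.float32)),np.percentile(C[q][:,2],[5,50,95]))
E
```

```text
(560, 720, 3)
bench [4.39837275e-01 2.00305181e-01 4.81112437e-05] [0.55650799 0.00657022 0.07657339] [0.49578529 0.28355915 0.00077594] [0.38514215 0.26789761 0.0199621 ]
[[     0      0    640    400 253926]
 [   305    150     46      9    281]
 [   363    150     14     28    184]
 [   362    154      1      1      1]
 [   313    164     49     54   1606]
 [   365    168      1      1      1]
 [   376    171      1      1      1]] [[319.3453959  199.65593519]
 [324.28469751 152.77224199]
 [369.14130435 162.32608696]
 [362.         154.        ]
 [337.33001245 187.34557908]
 [365.         168.        ]
 [376.         171.        ]]
495 ((221.39190673828125, 241.8513641357422), (60.00563049316406, 18.577085494995117), 80.53767395019531) [0.01170053 0.01970206 0.02432304]
```

View pics/c0.png

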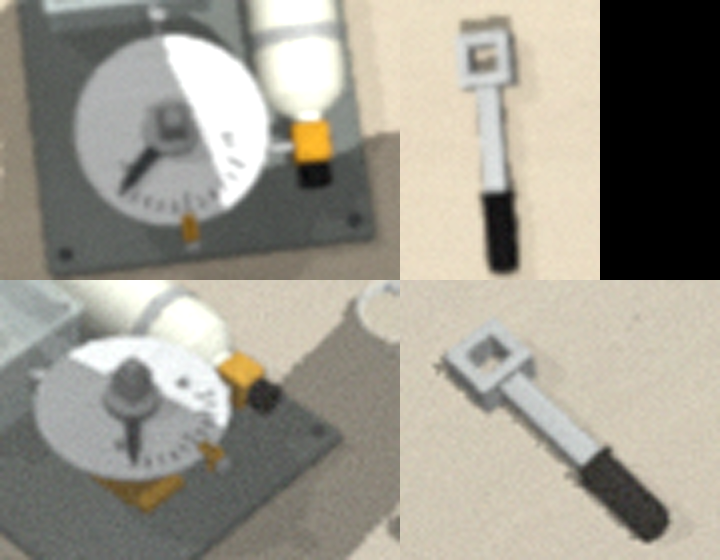

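The top-left crop shows the stem at (172,125), the pointer tip at (122,192) and the clip at (190,228). The top-right crop shows the hole at (485,57) and the grip end at (502,270). I'll cast these into the world and cross-check between the two views.

```bash
python3 - <<'E'
from h import *
np.set_printoptions(precision=4,suppress=True)
f=lambda p,o,b:[(p[0]-b[0]+.5)/4-.5+o[0],(p[1]-b[1]+.5)/4-.5+o[1]]
T=lambda p:f(p,(295,155),(0,0)); TH=lambda p:f(p,(195,205),(400,0)); S=lambda p:f(p,(285,150),(0,280)); SH=lambda p:f(p,(205,265),(400,280))
def pr(n,pt,ps,z):
    print(n,plane("top",[pt],z)[0],plane("scene",[ps],z)[0])
pr("hole",TH((485,57)),SH((490,353)),.022)
pr("gripstart",TH((497,192)),SH((593,462)),.020)
pr("gripend",TH((503,268)),SH((655,528)),.018)
pr("stemtop",T((175,115)),S((130,365)),.109)
pr("ptip",T((122,192)),S((133,463)),.080)
pr("clip",T((189,217)),S((205,452)),.080)
p=plane("top",[T((55,275)),T((375,238))],.013); e=p[1]-p[0]; print("front edge",p,np.linalg.norm(e),"yaw station", np.degrees(np.arctan2(e[0],-e[1])) )
# dial ellipse
for n,sl in(("top",(160,222,308,366)),("scene",(155,220,288,345))):
    a,d=load(n,"0");C=cloud(n,d); m=np.zeros((400,640),np.uint8); r=slice(sl[0],sl[1]),slice(sl[2],sl[3]); m[r]=((abs(C[...,2]-.075)<.012)&(d>0))[r]
    hsv=cv2.cvtColor(a,cv2.COLOR_RGB2HSV); m[(hsv[...,1]>90)]=0
    m=cv2.morphologyEx(m,cv2.MORPH_OPEN,np.ones((7,7)))
    c=max(cv2.findContours(m,0,2)[0],key=cv2.contourArea)[:,0]; w=plane(n,c,.075)
    A=np.c_[2*w[:,:2],np.ones(len(w))]
    for _ in range(6):
        s=np.linalg.lstsq(A,(w[:,:2]**2).sum(1),rcond=None)[0]; rr=np.sqrt(s[2]+s[0]**2+s[1]**2); e=abs(np.linalg.norm(w[:,:2]-s[:2],axis=1)-rr); k=e<max(.0025,np.median(e)*2); w=w[k];A=A[k]
    print(n,"dial",s[:2],rr,len(w))
s=bot.read_state(); print(R.from_rotvec(s["tcp_rot"]).as_matrix())
E
```

```text
hole [0.4885 0.2812 0.022 ] [0.489  0.2845 0.022 ]
gripstart [0.4074 0.2714 0.02  ] [0.4061 0.2776 0.02  ]
gripend [0.3624 0.2667 0.018 ] [0.3594 0.2735 0.018 ]
stemtop [ 0.5585 -0.0119  0.109 ] [ 0.5576 -0.006   0.109 ]
ptip [0.5195 0.0177 0.08  ] [0.5194 0.0224 0.08  ]
clip [ 0.5052 -0.0205  0.08  ] [ 0.5007 -0.0142  0.08  ]
front edge [[ 0.4796  0.058   0.013 ]
 [ 0.5026 -0.1349  0.013 ]] 0.19430272519007177 yaw station 6.7808134468811545
top dial [ 0.5567 -0.0098] 0.05489387227864353 52
scene dial [ 0.5568 -0.0079] 0.05606795593368614 48
[[ 0.9136  0.4067 -0.0008]
 [ 0.4067 -0.9136  0.002 ]
 [ 0.0001 -0.0021 -1.    ]]
```

step_arm(
  motion=[
    [8.5,35,-35.4,-2,9],
    [8.5,35,-35.4,-2,9],
    [8.5,35,-35.4,-2,9],
    [8.5,35,-35.4,-2,9],
    [8.5,35,-35.4,-2,9],
    [8.5,35,-35.4,-2,9],
    [8.5,35,-35.4,-2,9],
    [8.5,35,-35.4,-2,9],
    [8.5,35,-35.4,-2,9],
    [8.5,35,-35.4,-2,9],
    [6,46.7,-76.5,11,18.3],
    [6,46.7,-76.5,11,18.3],
    [6,46.7,-76.5,11,18.3],
    [6,46.7,-76.5,11,18.3],
    [6,46.7,-76.5,11,18.3],
    [6,46.7,-76.5,11,18.3],
    [6,46.7,-76.5,11,18.3],
    [6,46.7,-76.5,11,18.3],
    [6,46.7,-76.5,11,18.3],
    [6,46.7,-76.5,11,18.3],
  ],
)

```text
time: 2.1
tool_pos: [0.3874, 0.2759, 0.1191]
tcp_rot: [-3.137, -0.165, 0.005]
wrist_force: [-0.1, 0.4, -0.7]
width: 0.705
grip_force: 0.0
```

step_arm(
  motion=[
    [6,0,0,5,0],
    [6,0,0,9,0],
    [6,0,0,11.4,0],
    [6,0,0,11.4,0],
    [6,0,0,11.4,0],
    [0,0,0,11.4,0],
    [0,0,0,11.4,0],
    [0,0,0,11.4,0],
    [0,0,0,11.4,0],
    [0,0,0,11.4,0],
    [0,0,0,11.4,0],
  ],
  force=80,
)

```text
time: 3.2
tool_pos: [0.3916, 0.2731, 0.0093]
tcp_rot: [-3.136, -0.156, -0.005]
wrist_force: [-0.6, -0.7, 6.7]
width: 0.186
grip_force: 79.3
```

step_arm(
  motion=[
    [0,0,0,-5,0],
    [0,0,0,-10,0],
    [0,0,0,-15,0],
    [0,1.2,4,-15,0],
    [0,2,9,-15,0],
    [0,2.5,14,-15,0],
    [0,3,19,-15,0],
    [0,3.5,24,-15,0],
    [0,3.9,28,-15,0],
    [0,3.9,29.7,-15,0],
    [0,3.9,29.7,-15,0],
    [0,3.9,29.7,-15,0],
    [0,3.9,29.7,-15,0],
  ],
)

```text
time: 4.5
tool_pos: [0.4579, -0.0186, 0.1572]
tcp_rot: [-3.137, -0.157, 0.0]
wrist_force: [-0.4, 0.2, -1.7]
width: 0.182
grip_force: 78.8
```

```bash
python3 - <<'E'
from h import *
snap("1"); s=bot.read_state(); print({k:s[k] for k in("q","tool_pos","tcp_rot","wrist_force","width")})
a,d=load("top","1"); b,e=load("scene","1")
im=np.vstack([cv2.resize(x[y:y+70,u:u+100],None,fx=4,fy=4,interpolation=cv2.INTER_CUBIC) for x,y,u in((a,155,295),(b,120,275))])
cv2.imwrite("pics/c1.png",np.clip(im*1.4,0,255)[...,::-1])
E
```

```text
{'q': array([-9.47536576e-02, -9.16498945e-02,  2.13055460e+00,  2.69515387e-04,
        1.10290298e+00,  1.37482571e+00]), 'tool_pos': array([ 0.4580351 , -0.01843464,  0.15723295]), 'tcp_rot': array([-3.13731120e+00, -1.58719030e-01,  2.79456091e-04]), 'wrist_force': array([-1.25542067,  1.13157971, -1.84295629]), 'width': 0.18102700295308194}[ WARN:0@1.732] global loadsave.cpp:1063 imwrite_ Unsupported depth image for selected encoder is fallbacked to CV_8U.
```

View pics/c1.png

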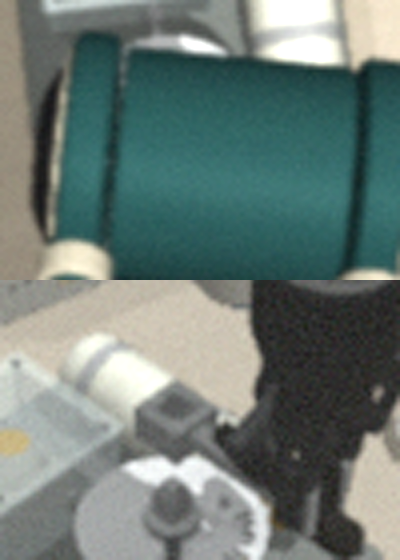

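The top view is blocked by the arm. The scene view shows the boss hole at crop (177,407) and the stem top at about (172,487).

```bash
python3 - <<'E'
from h import *
np.set_printoptions(precision=4,suppress=True)
b,e=load("scene","1"); C=cloud("scene",e)
f=lambda p:[(p[0]+.5)/4-.5+275,(p[1]-280+.5)/4-.5+120]
r=C[143:159,308:330].reshape(-1,3); z=r[:,2]; z=z[(z>.12)&(z<.2)]; print("boss z",np.histogram(z,bins=np.arange(.12,.2,.004)))
b0,e0=load("scene","0"); C0=cloud("scene",e0)
print("initial boss z",np.sort(C0[278:296,216:238,2].ravel())[-80::8]); print("stem z max", np.sort(C0[160:185,308:326,2].ravel())[-60::6], "bench z",np.median(C0[300:320,180:200,2]), "dial",np.median(C0[188:196,297:303,2]))
for h in(.167,.170): print(h,"hole",plane("scene",[f((177,407))],h)[0], "corners",plane("scene",[f((136,405)),f((175,378)),f((217,407)),f((178,443))],h)[:,:2].tolist())
print("stem top",plane("scene",[f((172,484))],.109)[0])
E
cp pics/scene_1.png pics/x.png; python3 -c "
import cv2,numpy as np
a=cv2.imread('pics/scene_1.png')[135:195,295:355]
cv2.imwrite('pics/c2.png',cv2.convertScaleAbs(cv2.resize(a,None,fx=9,fy=9,interpolation=cv2.INTER_CUBIC),alpha=1.5))"
```

```text
boss z (array([  0,   0,   0,   0,   0,   0,   1,   5,   4,  15,  24,  51, 114,
        18,   0,   0,   0,   0,   0,   0]), array([0.12 , 0.124, 0.128, 0.132, 0.136, 0.14 , 0.144, 0.148, 0.152,
       0.156, 0.16 , 0.164, 0.168, 0.172, 0.176, 0.18 , 0.184, 0.188,
       0.192, 0.196, 0.2  ]))
initial boss z [0.0226 0.0227 0.0229 0.0232 0.0235 0.0239 0.0241 0.0244 0.0248 0.0253]
stem z max [0.1007 0.1021 0.1034 0.1048 0.1059 0.107  0.1087 0.1098 0.1107 0.1124] bench z 0.0009501719388839702 dial 0.07456117515583344
0.167 hole [ 0.5569 -0.0096  0.167 ] corners [[0.571785025185261, 0.006710929236830143], [0.575379326897937, -0.02320077502322837], [0.5435905067541178, -0.026482429004445418], [0.5352097859988082, 0.007355946646780687]]
0.17 hole [ 0.5545 -0.0076  0.17  ] corners [[0.5692718909262998, 0.008677660890872518], [0.5728508803266424, -0.02110661462372332], [0.5411974857485298, -0.024374288223005802], [0.532852468232415, 0.009319930421309464]]
stem top [ 0.5575 -0.0073  0.109 ]
```

View pics/c2.png

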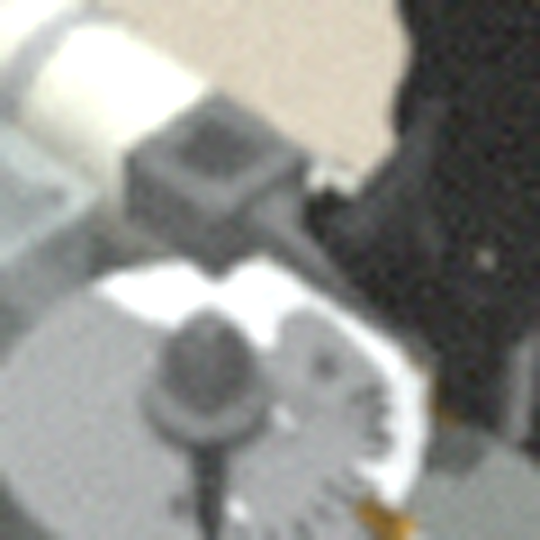

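step_arm(
  motion=[
    [0,0.15,0,1.5,0],
    [0,0.15,0,3,0],
    [0,0.15,0,3.5,0],
    [0,0.15,0,3.5,0],
    [0,0.15,0,3.5,0],
  ],
)

```text
time: 5.1
tool_pos: [0.4601, -0.019, 0.1227]
tcp_rot: [3.138, 0.157, 0.001]
wrist_force: [-0.7, -0.1, -1.8]
width: 0.186
grip_force: 78.9
```

```bash
python3 - <<'E'
from h import *
a,d=bot.read_camera("scene"); np.savez("pics/scene_2.npz",a=a,d=d); s=bot.read_state(); print(s["tool_pos"],s["wrist_force"])
p=proj("scene",[.557,-.008,.135])[0]; print(p); u,v=(p-30).astype(int); print(u,v)
im=cv2.convertScaleAbs(cv2.resize(a[v:v+60,u:u+60],None,fx=9,fy=9,interpolation=cv2.INTER_CUBIC),alpha=1.6)
cv2.imwrite("pics/c3.png",im[...,::-1]); C=cloud("scene",d); z=C[int(p[1])-9:int(p[1])+9,int(p[0])-11:int(p[0])+11,2]; print(np.histogram(z,bins=np.arange(.1,.15,.003)))
E
```

```text
[ 0.46039393 -0.01912728  0.12301833] [-0.44212363 -0.47568245 -2.30470639]
[318.11401306 162.3225892 ]
288 132
(array([ 0,  0,  0,  0,  1,  4,  3, 20, 12, 26, 40, 81, 53,  3,  0,  0]), array([0.1  , 0.103, 0.106, 0.109, 0.112, 0.115, 0.118, 0.121, 0.124,
       0.127, 0.13 , 0.133, 0.136, 0.139, 0.142, 0.145, 0.148]))
```

View pics/c3.png

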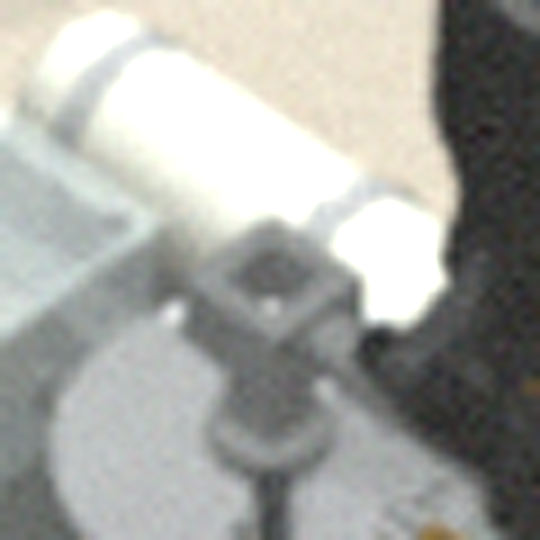

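The boss top is centred at crop (273,280), which is pixel (317.9,162.7). The stem axis at that height should appear at (318.1,162.3), so the two are aligned to about 1 mm and I can lower it.

step_arm(
  motion=[
    [0,0,0,0.5,0],
    [0,0,0,0.9,0],
    [0,0,0,1.2,0],
    [0,0,0,1.5,0],
    [0,0,0,1.5,0],
  ],
)

```text
time: 5.65
tool_pos: [0.4599, -0.0194, 0.1069]
tcp_rot: [-3.138, -0.156, -0.0]
wrist_force: [0.7, 0.5, -2.6]
width: 0.183
grip_force: 78.9
```

step_arm(
  motion=[
    [0,0,0,0.4,0],
    [0,0,0,0.8,0],
    [0,0,0,1.1,0],
    [0,0,0,1.3,0],
    [0,0,0,1.3,0],
    [0,0,0,1.3,0],
  ],
)

```text
time: 6.25
tool_pos: [0.4598, -0.0194, 0.0944]
tcp_rot: [3.138, 0.156, -0.0]
wrist_force: [-0.8, 0.6, -0.4]
width: 0.18
grip_force: 79.2
```

step_arm(
  motion=[
    [0,0,0,0.2,0],
    [0,0,0,0.3,0],
    [0,0,0,0.3,0],
    [0,0,0,0.3,0],
  ],
)

```text
time: 6.65
tool_pos: [0.4599, -0.0195, 0.092]
tcp_rot: [3.138, 0.156, 0.0]
wrist_force: [-3.1, 0.2, 5.1]
width: 0.182
grip_force: 80.0
```

```bash
python3 - <<'E'
from h import *
snap("3"); s=bot.read_state(); print(s["tool_pos"],s["tcp_rot"],s["wrist_force"],s["torque"],s["q"])
a,d=load("scene","3")
im=cv2.convertScaleAbs(cv2.resize(a[145:225,285:385],None,fx=7,fy=7,interpolation=cv2.INTER_CUBIC),alpha=1.6)
cv2.imwrite("pics/c4.png",im[...,::-1]); C=cloud("scene",d); z=C[164:186,306:330,2]; print(np.histogram(z,bins=np.arange(.07,.12,.003)))
E
```

```text
[ 0.45983946 -0.01947657  0.09202946] [3.13753779e+00 1.56153508e-01 1.31634480e-04] [-3.40505816  0.47383737  5.32542964] [ 0.00287065  0.15221082 -0.04850158] [-9.63380157e-02 -9.29617349e-03  2.18695179e+00 -1.91630865e-04
  9.63829178e-01  1.37511078e+00]
(array([  5,  70,  90,  17,   6,  12,  13,  15,  18,  21,  38,  48, 106,
        42,   1,   0]), array([0.07 , 0.073, 0.076, 0.079, 0.082, 0.085, 0.088, 0.091, 0.094,
       0.097, 0.1  , 0.103, 0.106, 0.109, 0.112, 0.115, 0.118]))
```

View pics/c4.png

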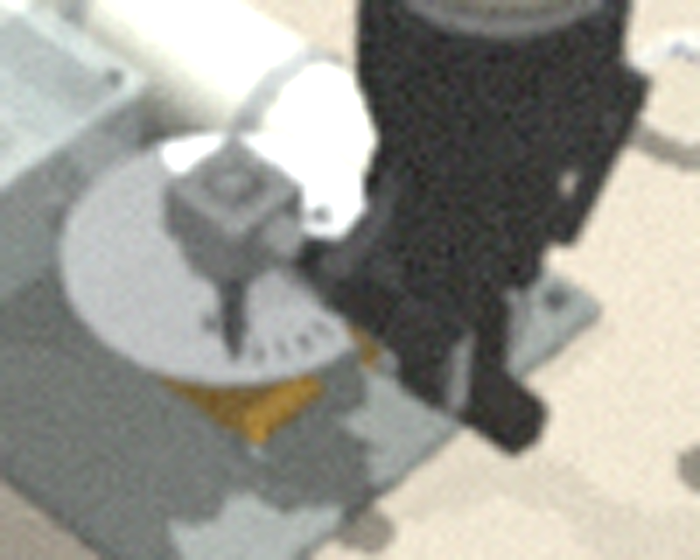

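The boss top sits at about 107 mm, the stem end shows in the hole, and the arm reads a 5 N push, so it is seated. The pointer is still in its shut position. I'll turn 36° about the stem axis and then look.

step_arm(
  motion=[
    [0,0.02,0.68,0,-4],
    [0,0.1,1.36,0,-8],
    [0,0.21,2.04,0,-12],
    [0,0.38,2.7,0,-16],
    [0,0.59,3.35,0,-20],
    [0,0.85,3.99,0,-24],
    [0,1.15,4.6,0,-28],
    [0,1.49,5.19,0,-32],
    [0,1.87,5.76,0,-36],
    [0,1.87,5.76,0,-36],
    [0,1.87,5.76,0,-36],
  ],
  force=110,
)

```text
time: 7.85
tool_pos: [0.4853, -0.0742, 0.0921]
tcp_rot: [-2.937, -1.114, -0.004]
wrist_force: [1.0, 3.9, 5.4]
width: 0.172
grip_force: 111.4
```

```bash
python3 - <<'E'
from h import *
snap("4"); s=bot.read_state(); print(s["tool_pos"],s["tcp_rot"],s["wrist_force"],s["torque"])
a,d=load("scene","4");b,_=load("top","4")
im=np.hstack([cv2.convertScaleAbs(cv2.resize(x,None,fx=6,fy=6,interpolation=cv2.INTER_CUBIC),alpha=1.6) for x in(a[155:215,285:350],b[155:215,305:370])])
cv2.imwrite("pics/c5.png",im[...,::-1]); C=cloud("scene",d); print(np.histogram(C[164:186,306:330,2],bins=np.arange(.07,.12,.003))[0])
E
```

```text
[ 0.48531361 -0.07425982  0.09205695] [2.93645349 1.11570022 0.00451377] [2.70425224 5.17089018 5.60229955] [ 1.1817842  -0.74060799 -0.03022221]
[ 9 97 86 21  7 11 13 16 20 15 40 35 98 45  2  0]
```

View pics/c5.png

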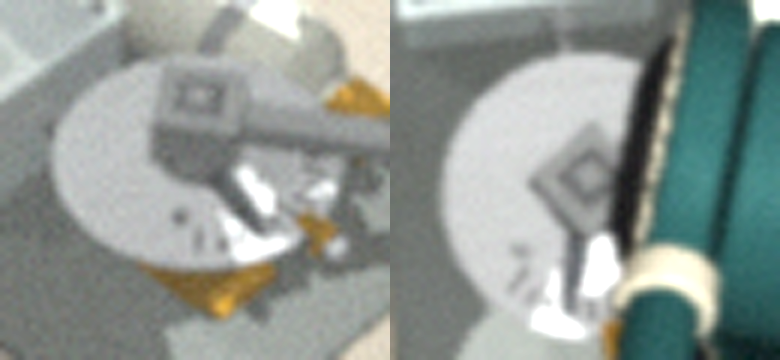

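In the scene crop the pointer tip is at (262,226), and the clip runs from about (303,222) to (333,244). The top crop shows the pointer tip at (572,310). Next I'll compute the bearings.

```bash
python3 - <<'E'
from h import *
S=lambda p:[(p[0]+.5)/6-.5+285,(p[1]+.5)/6-.5+155]; T=lambda p:[(p[0]-390+.5)/6-.5+305,(p[1]+.5)/6-.5+155]
cs=np.array([.5568,-.0077]); ct=np.array([.5567,-.0105])
def ang(n,px,z,c):
    w=plane(n,px,z)[:,:2]-c; return np.degrees(np.arctan2(w[:,1],w[:,0]))%360,np.linalg.norm(w,axis=1)*1e3
print("scene tip",ang("scene",[S((262,226)),S((240,205))],.080,cs)); print("top tip",ang("top",[T((572,310)),T((575,260))],.080,ct))
# clip by orange mask in the first pictures
for n,c,r in(("top",ct,(205,220,335,350)),("scene",cs,(258-0,0,0,0))):
    a,d=load(n,"0" if n=="top" else "4"); hsv=cv2.cvtColor(a,cv2.COLOR_RGB2HSV)
    m=((hsv[...,0]>8)&(hsv[...,0]<32)&(hsv[...,1]>110)).astype(np.uint8)
    k,l,st,ce=cv2.connectedComponentsWithStats(m)
    for i in range(1,k):
        if st[i,4]>4 and 280<ce[i][0]<385 and 160<ce[i][1]<225: print(n,st[i],ce[i],*[ang(n,[ce[i]],z,c) for z in(.078,.084)])
# clip inner-end and outer by hand, scene 4
print("clip hand",ang("scene",[S((303,222)),S((333,244))],.080,cs))
E
```

```text
scene tip (array([172.17635583, 169.4828856 ]), array([45.03484559, 31.91064666]))
top tip (array([172.66171407, 169.83923281]), array([45.88400155, 26.66163918]))
top [367 185  11  12 106] [372.35849057 190.50943396] (array([263.9742366]), array([80.5861629])) (array([263.12881445]), array([80.12881583]))
top [341 209   4   6  19] [342.15789474 211.73684211] (array([190.44792852]), array([58.77898875])) (array([190.10781676]), array([59.58240863]))
scene [340 168  11   6  41] [345.02439024 171.29268293] (array([255.6825005]), array([69.8653461])) (array([251.32083394]), array([67.11744594]))
scene [335 191   6   6  18] [337.33333333 193.05555556] (array([189.2672514]), array([58.55111529])) (array([185.33037428]), array([61.96670277]))
scene [310 199  21   9  87] [321.10344828 202.54022989] (array([147.14602337]), array([67.61015796])) (array([146.62132307]), array([72.70875149]))
clip hand (array([187.71965407, 187.34195789]), array([53.0802536 , 68.42902824]))
```

The pointer is at about 172.4° and the clip at about 189°. I'll turn another 16° and check.

step_arm(
  motion=[
    [0,0.02,0.68,0,-4],
    [0,0.1,1.36,0,-8],
    [0,0.21,2.04,0,-12],
    [0,0.3,2.4,0,-14],
    [0,0.38,2.7,0,-16],
    [0,0.38,2.7,0,-16],
    [0,0.38,2.7,0,-16],
    [0,0.38,2.7,0,-16],
  ],
)

```text
time: 8.75
tool_pos: [0.506, -0.0915, 0.092]
tcp_rot: [-2.753, -1.513, -0.004]
wrist_force: [3.0, 5.6, 4.4]
width: 0.169
grip_force: 111.4
```

```bash
python3 - <<'E'
from h import *
snap("5"); s=bot.read_state(); print(s["tool_pos"],s["tcp_rot"],s["wrist_force"],s["torque"],s["grip_force"])
a,d=load("scene","5");b,_=load("top","5")
im=np.hstack([cv2.convertScaleAbs(cv2.resize(x,None,fx=6,fy=6,interpolation=cv2.INTER_CUBIC),alpha=1.6) for x in(a[155:215,285:350],b[165:225,305:370])])
cv2.imwrite("pics/c6.png",im[...,::-1]); C=cloud("scene",d); print(np.histogram(C[164:186,306:330,2],bins=np.arange(.07,.12,.003))[0])
E
```

```text
[ 0.50600671 -0.09148344  0.09198599] [-2.75302382 -1.51338145 -0.00455527] [2.55685487 6.52398637 4.32293916] [ 1.45805915 -0.6196974  -0.14541734] 111.41023993492126
[ 5 85 98 24 11 12 14 16 17 18 32 47 97 40  2  0]
```

View pics/c6.png

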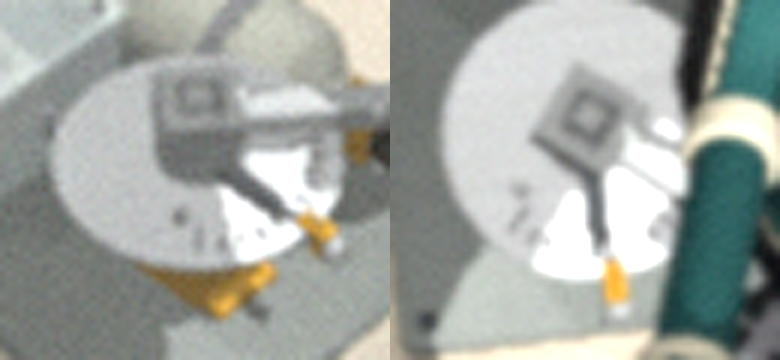

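In both views the pointer now points at the clip. The top crop has the tip at (603,253) and the clip from (611,262) to (618,305). The scene crop has the tip at (292,216) and the clip centre at (318,232). I'll compute the angles as a check.

```bash
python3 - <<'E'
from h import *
S=lambda p:[(p[0]+.5)/6-.5+285,(p[1]+.5)/6-.5+155]; T=lambda p:[(p[0]-390+.5)/6-.5+305,(p[1]+.5)/6-.5+165]
cs=np.array([.5568,-.0077]); ct=np.array([.5567,-.0105])
def ang(n,px,z,c):
    w=plane(n,px,z)[:,:2]-c; return (np.degrees(np.arctan2(w[:,1],w[:,0]))%360).round(1),(np.linalg.norm(w,axis=1)*1e3).round(1)
print("scene tip",ang("scene",[S((292,216)),S((250,185))],.080,cs)); print("top tip",ang("top",[T((603,253)),T((597,210))],.080,ct))
for n,c in(("top",ct),("scene",cs)):
    a,d=load(n,"5"); hsv=cv2.cvtColor(a,cv2.COLOR_RGB2HSV)
    m=((hsv[...,0]>8)&(hsv[...,0]<32)&(hsv[...,1]>110)).astype(np.uint8)
    k,l,st,ce=cv2.connectedComponentsWithStats(m)
    for i in range(1,k):
        if st[i,4]>4 and 330<ce[i][0]<350 and 185<ce[i][1]<222: print(n,st[i],ce[i],*[ang(n,[ce[i]],z,c) for z in(.078,.080,.084)])
E
```

```text
scene tip (array([187., 188.]), array([48.1, 26.1]))
top tip (array([187.2, 186.9]), array([47. , 30.3]))
top [341 209   4   6  18] [342.05555556 211.72222222] (array([190.2]), array([58.7])) (array([190.1]), array([59.])) (array([189.9]), array([59.5]))
scene [335 191   6   6  19] [337.47368421 193.        ] (array([189.6]), array([58.7])) (array([188.2]), array([59.8])) (array([185.6]), array([62.1]))
```

The pointer lags the clip by about 2° (1.7 mm). I'll turn 2° more, let it settle, and hand in.

step_arm(
  motion=[
    [0,0,0.17,0,-1],
    [0,0.01,0.34,0,-2],
    [0,0.01,0.34,0,-2],
    [0,0.01,0.34,0,-2],
    [0,0.01,0.34,0,-2],
    [0,0.01,0.34,0,-2],
  ],
)

```text
time: 9.45
tool_pos: [0.5088, -0.0932, 0.092]
tcp_rot: [-2.726, -1.561, -0.004]
wrist_force: [3.3, 5.7, 5.5]
width: 0.173
grip_force: 111.4
```

```bash
python3 - <<'E'
from h import *
s=bot.read_state(); print(s["tool_pos"],s["wrist_force"],s["grip_force"]); print(bot.finish_job())
E
```

```text
[ 0.50881705 -0.09318359  0.0919543 ] [3.3028754  5.71844158 5.50959033] 111.38670086860657
the job is handed in; nothing more can be done
None
```

I handed the job in at about 9.5 s with the handle seated on the stem, the lever still gripped at 111 N, and the pointer within about 2 mm of the clip's middle by measurement; the last 2° turn was not re-imaged and no verdict was returned.

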